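# Hang the lopsided scale pan on the sprung weighing arm

### The job

Pick up the black parts pan by its yellow tab, thread its wire bail over the end of the weighing arm and hang its hook on the seat between the upturned tip and the brass collar. Holding on, let it down until the spring just carries the whole weight, pushing it no further down than that, and only then let go slowly, so that the arm does not jump and the lopsided pan does not swing. Keep the transformer and the relay in their pan, and leave the other things on the bench where they are.

Things in the scene. Friction and masses are not known exactly. Their poses are not given: they have to be found in the camera images.
- pan: Black scale pan, 80 (x) by 114 (y) by 22 mm, 120 g empty, standing on the bench; a low wall along x makes two pockets. A bail of 5 mm wire rises from its y walls (y = +-55 mm at z = 50, +-15 mm at z = 99) to a roof-shaped hook with a yellow tab on top, so the arm passes through it along x. Origin: centre of underside. Half-turn alike. Hanging free it leans about x by 0.08 to 0.27 rad.
- pan_hook (a point): Ridge on the underside of the pan's hook, 112 mm above the pan's underside, on its centre line: the point that rests on top of the arm. The hook is an upside-down V of steel (90 degrees), 20 mm long along the pan's x, open about 30 mm at the bottom, 16 mm deep.
- pan_tab (a point): Point on the yellow tab to grip, 35 mm above pan_hook and 16 mm below the top of the tab. The tab is a plate 30 mm wide (pan x), 10 mm thick (pan y), standing upright: its 10 mm thickness, along the pan's y, is what to grip.
- transformer: Open-core transformer, steel and copper, 56 by 44 by 46 mm, loose in one pocket of the pan 26 mm from its middle. Its weight is not known beforehand: 130 to 700 g. Origin: centre of the underside.
- relay: Blue relay 28 by 20 by 16 mm, 15 g, loose in the other pocket. Origin: centre of the underside.
- stand: Fixed weighing stand: base 160 by 130 by 14 mm, column 40 by 50 mm, 333 mm high (its front face 5 mm in front of the origin). Origin: centre of the base's underside; the weighing arm reaches out along the stand's -x, roughly towards the robot.
- weigh_arm (a joint): How far the weighing arm is pressed down from its unloaded height, in m: 0 unloaded, 0.12 at the bottom stop. It slides straight down against a spring of about 100 N/m (no preload), so the loaded pan sinks it about 25 to 83 mm, depending on the unknown weight.
- seat (a point): Middle of the seat, on the top line of the arm, 112 mm from the stand's axis; it sinks with the arm (z = 264 mm unloaded). The arm is a level steel rod, 8 mm thick, along the stand's x; its free end (stand -x) is turned up, 26 to 38 mm out from this point and 14 mm higher than it. A brass collar of radius 10 mm lies 22 mm from it on the column's side.
- flux_bottle: Bystander: small bottle, 44 mm diameter, 100 mm high. Origin: centre of the underside.
- solder_spool: Bystander: blue spool, 56 mm diameter, 40 mm high, standing on its flange. Origin: centre of the underside.
- driver: Bystander: orange screwdriver lying on the bench.
- pliers: Bystander: yellow pliers, about 120 mm long, lying on the bench.
- board_stack: Bystander: two green circuit boards on a black base, 130 by 170 by 49 mm. Origin: centre of the underside.
- parts_tray: Bystander: grey divided tray, 100 by 140 by 30 mm, empty. Origin: centre of the underside.
- meter: Bystander: yellow hand meter 150 by 75 by 39 mm, lying flat. Origin: centre of the underside.
Mind the look-alikes: they are no part of the job. There is more than one size of the transformer; the one meant has the size given above. What is shaped like the pan but green or turquoise is not meant.

How it is judged (in metres and radians):
On the way, in this order (a step that is already met when the one before it is completed fails the run):
1. the pan is lifted off the bench by the gripper (height (world z) of pan above 0.03 m and contact force between the fingers and pan above 0.2 N), for 0.2 s.
2. still held, the pan has been let down in the seat until the spring carries its weight (all but about 0.6 N, whatever the transformer weighs) (distance between pan_hook and seat below 0.022 m and contact force between the fingers and pan above 0.2 N and ((contact force between transformer and pan below 1.5 N and value of joint weigh_arm above 0.0207 m) or (contact force between transformer and pan below 1.8 N and value of joint weigh_arm above 0.0237 m) or (contact force between transformer and pan below 2.1 N and value of joint weigh_arm above 0.0267 m) or (contact force between transformer and pan below 2.4 N and value of joint weigh_arm above 0.0297 m) or (contact force between transformer and pan below 2.7 N and value of joint weigh_arm above 0.0327 m) or (contact force between transformer and pan below 3 N and value of joint weigh_arm above 0.0357 m) or (contact force between transformer and pan below 3.3 N and value of joint weigh_arm above 0.0387 m) or (contact force between transformer and pan below 3.6 N and value of joint weigh_arm above 0.0417 m) or (contact force between transformer and pan below 3.9 N and value of joint weigh_arm above 0.0447 m) or (contact force between transformer and pan below 4.2 N and value of joint weigh_arm above 0.0477 m) or (contact force between transformer and pan below 4.5 N and value of joint weigh_arm above 0.0507 m) or (contact force between transformer and pan below 4.8 N and value of joint weigh_arm above 0.0537 m) or (contact force between transformer and pan below 5.1 N and value of joint weigh_arm above 0.0567 m) or (contact force between transformer and pan below 5.4 N and value of joint weigh_arm above 0.0597 m) or (contact force between transformer and pan below 5.7 N and value of joint weigh_arm above 0.0627 m) or (contact force between transformer and pan below 6 N and value of joint weigh_arm above 0.0657 m) or (contact force between transformer and pan below 6.3 N and value of joint weigh_arm above 0.0687 m) or (contact force between transformer and pan below 6.6 N and value of joint weigh_arm above 0.0717 m) or (contact force between transformer and pan below 6.9 N and value of joint weigh_arm above 0.0747 m) or (contact force between transformer and pan below 7.2 N and value of joint weigh_arm above 0.0777 m))), for 0.2 s.
At the end, for the whole second after the job is handed in: The pan hangs by its hook on the seat of the arm (hook within 22 mm of the seat point), clear of the bench, leaning less than 0.4 rad, the arm sunk by its weight by more than 20 mm, all practically at rest (under 50 mm/s and 0.6 rad/s), transformer and relay still in the pan (distance between pan_hook and seat below 0.022 m and value of joint weigh_arm above 0.02 m and height (world z) of pan above 0.03 m and angle between pan's own z axis and vertical below 0.4 rad and linear speed of pan below 0.05 m/s and angular speed of pan below 0.6 rad/s and contact force between pan and weigh_arm above 1 N and distance between transformer and pan below 0.045 m and distance between relay and pan below 0.055 m); the robot touches nothing.
It fails at once if the gripped pan is held still pushed down more than about 0.6 N beyond its own weight on the spring (distance between pan_hook and seat below 0.022 m and contact force between the fingers and pan above 30 N and linear speed of pan below 0.004 m/s and angular speed of pan below 0.005 rad/s and ((contact force between transformer and pan below 1.5 N and value of joint weigh_arm above 0.0327 m) or (contact force between transformer and pan below 1.8 N and value of joint weigh_arm above 0.0357 m) or (contact force between transformer and pan below 2.1 N and value of joint weigh_arm above 0.0387 m) or (contact force between transformer and pan below 2.4 N and value of joint weigh_arm above 0.0417 m) or (contact force between transformer and pan below 2.7 N and value of joint weigh_arm above 0.0447 m) or (contact force between transformer and pan below 3 N and value of joint weigh_arm above 0.0477 m) or (contact force between transformer and pan below 3.3 N and value of joint weigh_arm above 0.0507 m) or (contact force between transformer and pan below 3.6 N and value of joint weigh_arm above 0.0537 m) or (contact force between transformer and pan below 3.9 N and value of joint weigh_arm above 0.0567 m) or (contact force between transformer and pan below 4.2 N and value of joint weigh_arm above 0.0597 m) or (contact force between transformer and pan below 4.5 N and value of joint weigh_arm above 0.0627 m) or (contact force between transformer and pan below 4.8 N and value of joint weigh_arm above 0.0657 m) or (contact force between transformer and pan below 5.1 N and value of joint weigh_arm above 0.0687 m) or (contact force between transformer and pan below 5.4 N and value of joint weigh_arm above 0.0717 m) or (contact force between transformer and pan below 5.7 N and value of joint weigh_arm above 0.0747 m) or (contact force between transformer and pan below 6 N and value of joint weigh_arm above 0.0777 m) or (contact force between transformer and pan below 6.3 N and value of joint weigh_arm above 0.0807 m) or (contact force between transformer and pan below 6.6 N and value of joint weigh_arm above 0.0837 m) or (contact force between transformer and pan below 6.9 N and value of joint weigh_arm above 0.0867 m) or (contact force between transformer and pan below 7.2 N and value of joint weigh_arm above 0.0897 m))).
It fails at once if the arm jumps (faster than 70 mm/s) once the pan on it is let go (distance between pan_hook and seat below 0.05 m and contact force between the fingers and pan below 0.02 N and (velocity of joint weigh_arm above 0.07 m/s or velocity of joint weigh_arm below -0.07 m/s)).
It fails at once if the pan swings (faster than 0.8 rad/s) once let go on the arm (distance between pan_hook and seat below 0.05 m and contact force between the fingers and pan below 0.02 N and angular speed of pan above 0.8 rad/s).
It fails at once if the transformer or relay leaves the pan (distance between transformer and pan above 0.06 m or distance between relay and pan above 0.07 m).
It fails at once if another thing on the bench is moved by more than 20 mm (distance of any of flux_bottle, solder_spool, driver, pliers, board_stack, parts_tray, meter from where it was at the start of the episode above 0.02 m).
It also fails if it takes over 72 s, if anything falls off the work surface, if the arm or the gripper's body presses on something with over 40 N, if the wrist force passes 120 N, or if a joint passes its speed limit or range.

### The arm

A 7-joint arm with a two-finger parallel gripper is mounted at the origin on the work surface. World frame = base frame: x ahead of the robot, y to its left, z up, the work surface at z = 0. Lengths are in m, angles in degrees, forces in N, time in s.
With the tool pointing down it reaches from about 0.425 to 0.8 m from the base axis. Payload 8.3 kg.
Tool frame: the origin (TCP) lies at the very end of the fingers, on their centre line; the grasp point (between the pads) lies 19 mm behind it; z points along the fingers, y is the direction in which the jaws open and shut (so a half turn about z gives the same grasp; the last joint's range is limited). The gripper opens to 85 mm and grips with 20 to 120 N. Pads are 22 mm wide; open, the fingers measure 114 mm over their backs; the gripper's body (76 mm by 85 mm) begins 54 mm behind the grasp point. The pads swing forward as they close: fully open they stand 13 mm farther back than shut.
Start: joints at [65.208, 21.967, 0.94, 78.501, -0.361, 79.538, -2.664], TCP at [0.226, -0.583, 0.231] pointing down, gripper open.
Joint ranges: [-169.22, 169.22], [-14.56, 117.87], [-87.37, 89.26], [10.42, 133.3], [-82.24, 262.24], [0.94, 117.77], [-172.7, 172.7]. Speed limits (degrees/s): [136.94, 136.94, 172.46, 172.46, 180, 180, 180].

### API

Orientations are given as [roll, pitch, yaw] about the fixed x, y, z axes, in that order (R = Rz(yaw) Ry(pitch) Rx(roll)).
In Python, from cell import * gives the robot as it stands. The module is installed in compiled form; this text tells all that it offers. Calls block until the motion is done:
- goto(position, orientation): joint-space move of the TCP to a pose.
- move_l(position, rot=None, speed=0.15, stop_force=None): straight line of the TCP; rot=None keeps the orientation; speed is the mean speed in m/s. With stop_force (N) it stops when the force on the tool has changed by that much, and returns True; else False.
- move_j(angles): joint-space move.
- open_gripper() and close_gripper(): open the fingers fully, or close them until they stop; the grip force is fixed at half the most.
- sleep(seconds).
- ik(position, orientation): joint angles nearest the present ones, or None.
- get_image(name): name is "scene" or "top"; returns a dict with "img" (400x640x3 uint8, red, green, blue), "fovy" (degrees; the focal length in pixels is half the picture's height over the tangent of half this angle, whatever the lens; pixels are square), "cx", "cy" (the principal point, pixels), "k1" (the pictures are not rectified: a ray, as slopes to the right and down, at radius r is drawn at 1 + k1 r^2 times it, then the intrinsics apply), "R" (3x3) and "t" (3): a world point X has camera coordinates R X + t. Camera axes: x right, y down, z forward; pixel columns grow to the right and rows downward; lengths in m; the calibration is good to about 2 mm. A picture is of the moment at which its call begins. There is no depth.
A pose or a line that the arm cannot do raises Unreachable and nothing moves.
- finish_job(): hands the job in, once; it reports no verdict.
Trained networks look in a picture, given as the dict that the camera call returned (one of the last four; its "shot" number tells which), for a name from the list of things; names that differ only in an ending like _2 or _b are one class to them, and where a whole thing is asked for, a point or a joint stands for the part that bears it (a point fixed in the world has none). Each returns a list of dicts, best first, with "confidence" (0 to 1); they miss things now and then, are a little off and sometimes report something else, mostly with a low value. They report only what shows in the picture. A call takes as long as a camera call. They do not tell look-alikes from the thing itself.
- masks_of(picture, name): "mask" (400x640 bool, what is visible of it).
- spot_point(picture, name): "point" ([x, y, z] in m, in world coordinates, good to about 4 mm: a listed point, or the origin of a listed thing).
Readings, each from a call of its own:
- current_clock(): time.
- current_q(): joint angles.
- current_qd(): joint speeds.
- current_joint_efforts(): joint torques, N m.
- current_tcp_pos(): TCP position.
- current_tcp_rot(): TCP orientation.
- current_force(): force on the tool from outside, world axes, zero at the start.
- current_wrist_torque(): the same for the moment, N m.
- current_opening(): finger opening in m.
Only numpy, scipy, OpenCV 4.12 (cv2) and the standard library are available. Lean on these libraries where they do the work, as an engineer would, in place of code of your own. Each camera call takes 0.05 s, during which the arm holds its last target.

## Working session

There is one attempt and no reset: what is moved stays moved. The work goes in short steps, each a Python script; the robot and the scene stay as the last script left them, time stands still between calls to the robot, and variables do not carry over. Pictures are saved under pics/ and viewed, and the job is handed in when it is done.

```bash
mkdir -p pics; ls
python3 - <<'E'
from cell import *
import cv2
for n in ["scene","top"]:
    p=get_image(n); cv2.imwrite(f"pics/{n}0.png",p["img"][:,:,::-1])
    print(n,p["fovy"],p["cx"],p["cy"],p["k1"],p["R"],p["t"],p["shot"])
    for k in ["pan","pan_hook","pan_tab","transformer","relay","stand","seat"]:
        print(k,[(d["point"],round(d["confidence"],2)) for d in spot_point(p,k)])
print(current_clock(),current_force(),current_tcp_rot(),current_opening())
E
```

```text
pics
scene 43.628793643808486 324.57524662865376 204.9528172388972 -0.11282903867532498 [[-0.75105978  0.6600882   0.01388413]
 [ 0.55103444  0.63828313 -0.53754599]
 [-0.36368977 -0.39607855 -0.84312012]] [ 0.40656177 -0.18907322  1.69238222] 1
pan [([0.5259, -0.2333, 0.0006], 0.86), ([0.2903, -0.2121, 0.0002], 0.67), ([0.3673, -0.0394, -0.0032], 0.61), ([0.3873, -0.4856, -0.0013], 0.61), ([0.6522, 0.0048, 0.2638], 0.21)]
pan_hook [([0.2851, -0.2125, 0.1084], 0.91), ([0.3654, -0.0378, 0.1104], 0.68), ([0.5251, -0.2302, 0.1131], 0.65)]
pan_tab [([0.292, -0.211, 0.147], 0.88), ([0.3685, -0.0388, 0.1462], 0.77), ([0.5287, -0.231, 0.1492], 0.63)]
transformer [([0.5182, -0.0828, -0.0002], 0.8), ([0.5173, -0.2113, 0.0053], 0.54), ([0.4039, -0.2672, -0.0001], 0.47)]
relay [([0.5407, -0.2557, 0.0021], 0.59), ([0.5278, -0.23, 0.1138], 0.51), ([0.5801, -0.4788, 0.0028], 0.25)]
stand []
seat [([0.6532, 0.0041, 0.2658], 0.58)]
top 46.63993226631051 327.04344132252874 194.74946005573608 -0.13942706291993592 [[ 0.02602777 -0.99964342 -0.0059657 ]
 [-0.99242964 -0.02512251 -0.12021755]
 [ 0.12002481  0.00904953 -0.99272965]] [-0.03914873  0.53370285  1.42136548] 2
pan [([0.5306, -0.2292, -0.0028], 0.98), ([0.3649, -0.0391, 0.0013], 0.93), ([0.2844, -0.2094, -0.0023], 0.75)]
pan_hook [([0.5293, -0.2329, 0.1115], 0.84), ([0.288, -0.2146, 0.1171], 0.6)]
pan_tab [([0.5263, -0.2367, 0.1486], 0.74), ([0.3661, -0.0387, 0.1504], 0.68), ([0.2863, -0.2131, 0.147], 0.57)]
transformer [([0.5192, -0.0783, 0.0007], 0.68), ([0.514, -0.2109, 0.004], 0.57), ([0.4055, -0.2673, 0.001], 0.56)]
relay [([0.6883, 0.1104, 0.0007], 0.38)]
stand [([0.6905, 0.1102, 0.0001], 0.77)]
seat [([0.6518, 0.0067, 0.2692], 0.71)]
0.8 [ 0.36464263 -0.52991846 -0.34472435] [-1.79996917e+02 -3.48756349e-03  2.11919761e+01] 0.08547871647611743
```

View pics/scene0.png

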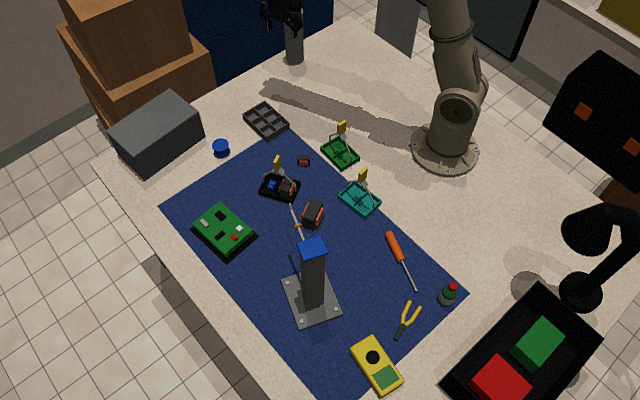

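View pics/top0.png

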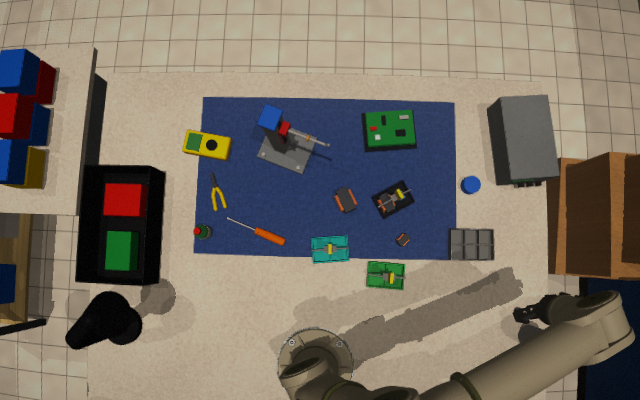

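The scene and top pictures show three pan-like items: black pan at scene (280,187) / top (393,199), turquoise at scene (358,198) / top (330,248), and green at scene (341,152) / top (385,275). There are also loose transformer look-alikes at scene (313,213) and (303,161). I choose the black one at about (0.528,-0.232), which holds a transformer and a relay. I'll check that in a crop with model overlays.

```bash
cat > h.py <<'E'
import numpy as np, cv2
def proj(p,X):
    X=np.atleast_2d(X).astype(float); c=X@p["R"].T+p["t"]
    s=c[:,:2]/c[:,2:3]; r2=(s**2).sum(1,keepdims=True); s=s*(1+p["k1"]*r2)
    f=200/np.tan(np.radians(p["fovy"]/2))
    return s*f+[p["cx"],p["cy"]]
def Rz(a): a=np.radians(a); return np.array([[np.cos(a),-np.sin(a),0],[np.sin(a),np.cos(a),0],[0,0,1]])
def panpts(pos,yaw):
    L=[]
    for z in (0,.022):
        L.append([[-.04,-.057,z],[.04,-.057,z],[.04,.057,z],[-.04,.057,z],[-.04,-.057,z]])
    L.append([[0,-.055,.02],[0,-.055,.05],[0,-.015,.099],[0,0,.112],[0,.015,.099],[0,.055,.05],[0,.055,.02]])
    L.append([[-.015,0,.118],[.015,0,.118],[.015,0,.163],[-.015,0,.163],[-.015,0,.118]])
    return [np.array(l)@Rz(yaw).T+pos for l in L]
def armpts(seat,yaw):
    L=[[[-.026,0,0],[.1,0,0]],[[-.038,0,.014],[-.038,0,-.008],[.1,0,-.008]],[[.022,-.01,-.004],[.022,.01,-.004]]]
    return [np.array(l)@Rz(yaw).T+seat for l in L]
def overlay(p,Ls,box,scale,fn,draw=True):
    x0,y0,x1,y1=box
    im=cv2.resize(p["img"][y0:y1,x0:x1,::-1],None,fx=scale,fy=scale,interpolation=cv2.INTER_CUBIC)
    o=im.copy()
    for L in Ls:
        q=((proj(p,L)-[x0,y0]+.5)*scale).astype(int)
        cv2.polylines(o,[q],False,(0,255,0),1)
    cv2.imwrite(fn,np.hstack([im,o]))
E
python3 - <<'E'
from cell import *
from h import *
import pickle
s=get_image("scene");t=get_image("top")
pickle.dump((s,t),open("p0.pkl","wb"))
Ls=panpts([.5285,-.232,0],30)+armpts([.6525,.0055,.264],70.3)
overlay(t,Ls,(365,170,425,225),6,"pics/t_pan.png")
overlay(s,Ls,(250,145,310,210),6,"pics/s_pan.png")
overlay(t,Ls,(270,110,340,160),5,"pics/t_arm.png")
overlay(s,Ls,(275,190,340,260),6,"pics/s_arm.png")
for i in range(5): print(current_force(),current_wrist_torque(),current_clock())
E
```

```text
[ 0.2359774   0.43546807 -0.15850233] [ 0.00229336 -0.04475689  0.0230185 ] 0.9
[ 0.2359774   0.43546807 -0.15850233] [ 0.00229336 -0.04475689  0.0230185 ] 0.9
[ 0.2359774   0.43546807 -0.15850233] [ 0.00229336 -0.04475689  0.0230185 ] 0.9
[ 0.2359774   0.43546807 -0.15850233] [ 0.00229336 -0.04475689  0.0230185 ] 0.9
[ 0.2359774   0.43546807 -0.15850233] [ 0.00229336 -0.04475689  0.0230185 ] 0.9
```

Run:
```python
import cv2,numpy as np
def pad(a,b):
    h=max(a.shape[0],b.shape[0]);return 0
for n in ["t_pan","s_pan","t_arm","s_arm"]: print(cv2.imread(f"pics/{n}.png").shape)
```

```text
(330, 720, 3)
(390, 720, 3)
(250, 700, 3)
(420, 780, 3)
```

View pics/t_pan.png

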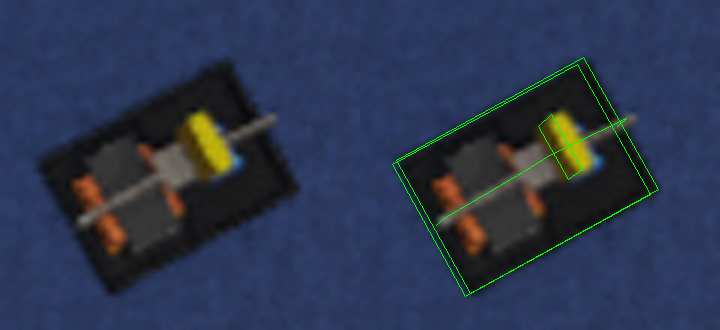

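View pics/s_pan.png

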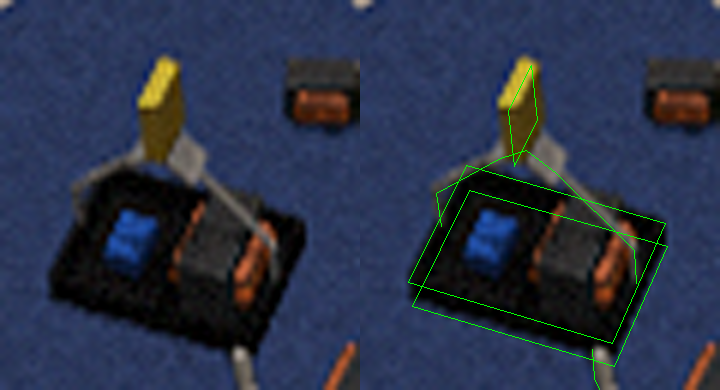

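View pics/t_arm.png

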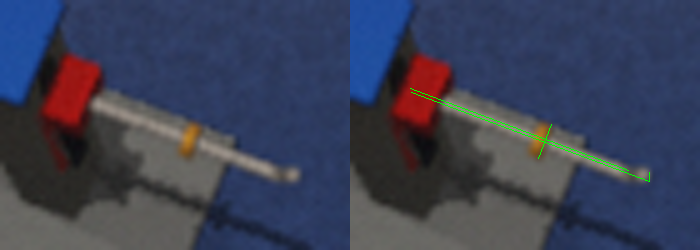

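View pics/s_arm.png

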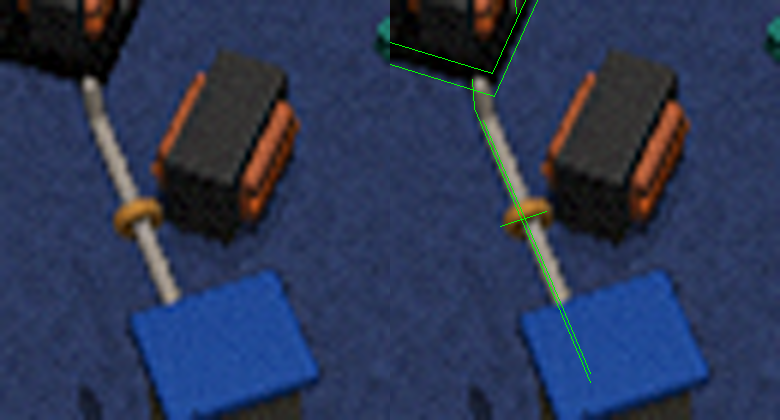

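```bash
cat > fit.py <<'E'
from h import *
import pickle
from scipy.optimize import least_squares
s,t=pickle.load(open("p0.pkl","rb"))
def T(a): return np.array(a)/6+[365,170]-.5
def S(a): return np.array(a)/6+[250,145]-.5
T2=lambda a: np.array(a)/5+[270,110]-.5
S2=lambda a: np.array(a)/6+[275,190]-.5
pan=[(t,[-.04,.057,.022],T([40,160])),(t,[.04,-.057,.022],T([297,188])),(t,[.04,.057,.022],T([228,62])),(t,[-.04,-.057,.022],T([112,293])),
(t,[0,.055,.05],T([80,222])),(t,[0,-.055,.05],T([274,120])),
(s,[0,-.055,.05],S([75,188])),(s,[0,.055,.05],S([272,240])),(s,[.04,-.057,0],S([50,297])),(s,[.04,.057,0],S([255,352])),(s,[-.04,.057,.022],S([305,222])),
(s,[0,0,.163],S([160,82])),(t,[0,0,.163],T([215,138]))]
def f(v,out=False):
    r=np.array([proj(c,Rz(v[2])@np.array(X)+[v[0],v[1],0])[0]-u for c,X,u in pan]); 
    return r if out else r.ravel()
r=least_squares(f,[.528,-.232,30],x_scale=[.01,.01,5],loss="soft_l1"); print(r.x); print(f(r.x,1).round(1))
arm=[(t,[-.038,0,.010],T2([297,175])),(t,[.022,0,-.004],T2([189,140])),(s,[-.036,0,.014],S2([90,78])),(s,[-.032,0,-.004],S2([97,113])),(s,[.022,0,-.004],S2([138,216])),(t,[.08,0,-.004],None)]
arm=arm[:-1]
def g(v,out=False):
    r=np.array([proj(c,Rz(v[3])@np.array(X)+v[:3])[0]-u for c,X,u in arm])
    return r if out else r.ravel()
r=least_squares(g,[.6525,.0055,.264,70],x_scale=[.01,.01,.01,5]); print(r.x); print(g(r.x,1).round(1))
r=least_squares(lambda v:g([v[0],v[1],.264,v[2]]),[.6525,.0055,70],x_scale=[.01,.01,5]); print(r.x)
E
python3 fit.py
```

```text
[ 0.52668128 -0.23481106 24.42873208]
[[ 10.7  21.8]
 [ -9.5 -20.1]
 [-30.8  14.9]
 [ 31.6 -14.5]
 [  0.5  -1.3]
 [  0.4   1.9]
 [  0.9  -1.2]
 [ -0.5   2.2]
 [ -0.   -1.1]
 [ -2.1   2.4]
 [  0.5   1. ]
 [ -0.1   0.1]
 [ -0.4   1.3]]
[6.51409888e-01 7.83096186e-03 2.68334574e-01 6.96419525e+01]
[[-0.5  0. ]
 [ 0.3  0.1]
 [ 0.   0.3]
 [-0.3 -0.4]
 [ 0.   0. ]]
[6.50946098e-01 6.69324974e-03 6.95026910e+01]
```

```bash
sed -i 's/(t,\[-.04,.057,.022\],T(\[40,160\])),(t,\[.04,-.057,.022\],T(\[297,188\])),(t,\[.04,.057,.022\],T(\[228,62\])),(t,\[-.04,-.057,.022\],T(\[112,293\]))/(t,[-.04,.057,.0],T([112,293])),(t,[.04,-.057,.022],T([228,62])),(t,[.04,.057,.022],T([40,160])),(t,[-.04,-.057,.0],T([297,188]))/' fit.py; python3 fit.py
```

```text
[ 0.52762093 -0.23501812 30.09899126]
[[-0.1  0.9]
 [ 0.2 -0.4]
 [ 0.3  0.4]
 [-0.1  1.3]
 [ 1.3 -0. ]
 [-0.3  0. ]
 [-0.1  0.2]
 [-0.   1. ]
 [ 0.   0.8]
 [-0.5  1.5]
 [-0.2 -0.6]
 [-0.4  0.2]
 [-0.3  1. ]]
[6.51409888e-01 7.83096186e-03 2.68334574e-01 6.96419525e+01]
[[-0.5  0. ]
 [ 0.3  0.1]
 [ 0.   0.3]
 [-0.3 -0.4]
 [ 0.   0. ]]
[6.50946098e-01 6.69324974e-03 6.95026910e+01]
```

```bash
cat >> h.py <<'E'
from scipy.spatial.transform import Rotation as Ro
def rpy(yaw,lean=0,leanyaw=None):
    """tool down with yaw; then leaned by lean deg about horizontal axis at leanyaw (default yaw)"""
    a=np.radians(yaw if leanyaw is None else leanyaw)
    R=Ro.from_rotvec(np.radians(lean)*np.array([np.cos(a),np.sin(a),0]))*Ro.from_euler("xyz",[180,0,yaw],degrees=True)
    return R.as_euler("xyz",degrees=True)
def ft(n=15,dt=.02):
    import cell
    F=[];M=[]
    for i in range(n):
        cell.sleep(dt);F.append(cell.current_force());M.append(cell.current_wrist_torque())
    return np.mean(F,0).round(3),np.mean(M,0).round(4),np.std(F,0).round(2),np.std(M,0).round(3)
E
python3 - <<'E'
from cell import *
from h import *
goto([.528,-.234,.26],rpy(30)); print(current_q(),current_clock())
sleep(.3); print(ft())
for l in (12,-12):
    goto([.528,-.234,.26],rpy(30,l)); sleep(.3); print(l,ft())
goto([.528,-.234,.2],rpy(30))
p=get_image("scene");q=get_image("top")
Ls=panpts([.528,-.234,0],30)
overlay(p,Ls,(240,120,330,210),4,"pics/s1.png");overlay(q,Ls,(350,150,440,230),4,"pics/t1.png")
print(current_clock(),current_tcp_pos())
for P in [(.52,-.09),(.6515,.0065)]:
  for z in (.34,.27): 
    for l in (15,-15,0): print(P,z,l,ik([P[0],P[1],z],rpy(70,l)) is not None)
E
```

```text
[ 32.08103223  16.14619817 -14.14770527  82.98583174   3.98712517
  81.37338585 -42.2948726 ] 2.5917
(array([ 0.095,  0.1  , -0.081]), array([0.0112, 0.0018, 0.0143]), array([0.42, 0.43, 0.54]), array([0.035, 0.028, 0.034]))
12 (array([-0.132,  0.046, -0.235]), array([-0.1965, -0.1011, -0.0044]), array([0.45, 0.28, 0.59]), array([0.038, 0.031, 0.026]))
-12 (array([ 0.113, -0.085, -0.03 ]), array([ 0.1941,  0.1104, -0.0114]), array([0.6 , 0.46, 0.68]), array([0.033, 0.026, 0.034]))
5.4583 [ 0.52882212 -0.2334565   0.20103181]
(0.52, -0.09) 0.34 15 True
(0.52, -0.09) 0.34 -15 True
(0.52, -0.09) 0.34 0 True
(0.52, -0.09) 0.27 15 True
(0.52, -0.09) 0.27 -15 True
(0.52, -0.09) 0.27 0 True
(0.6515, 0.0065) 0.34 15 True
(0.6515, 0.0065) 0.34 -15 True
(0.6515, 0.0065) 0.34 0 True
(0.6515, 0.0065) 0.27 15 True
(0.6515, 0.0065) 0.27 -15 True
(0.6515, 0.0065) 0.27 0 True
```

View pics/s1.png

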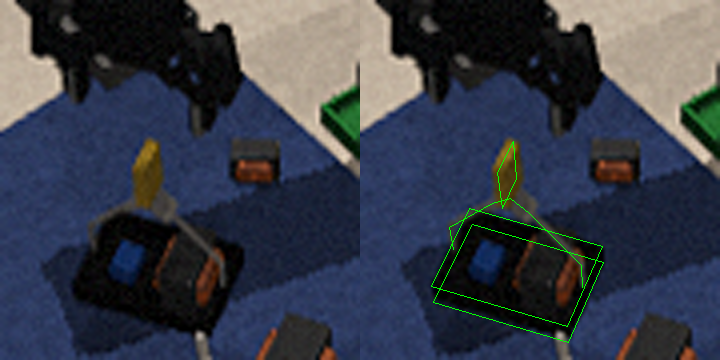

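View pics/t1.png

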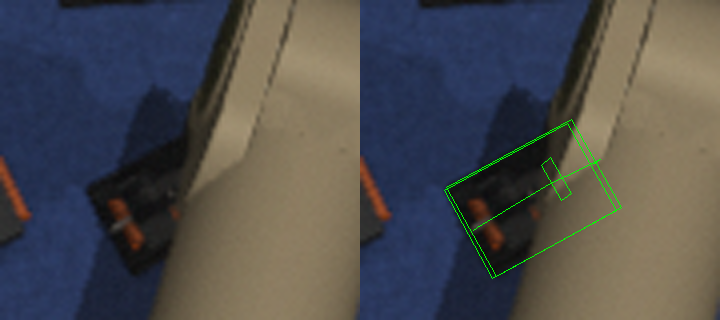

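The crops show a black pan holding the blue relay and a transformer that fills its pocket. The yellow tab, at crop (148,170), lies under the open jaws. I'm going down to grip.

Run:
```python
from cell import *
from h import *
print(move_l([.5278,-.2343,.129],rpy(30),speed=.08,stop_force=10))
close_gripper(); print(current_opening(),current_tcp_pos(),current_clock())
sleep(.2);print(ft(10))
p=get_image("scene");Ls=panpts([.5278,-.2343,0],30);overlay(p,Ls,(240,120,330,210),4,"pics/s2.png")
print(move_l([.5278,-.2343,.149],rpy(30),speed=.04)); sleep(.3); print(ft(),current_clock(),current_opening())
p=get_image("scene");Ls=panpts([.5278,-.2343,0.02],30);overlay(p,Ls,(240,120,330,210),4,"pics/s3.png")
```

```text
False
0.00878597742100665 [ 0.5278805  -0.23429209  0.1291332 ] 7.175
(array([-0.306,  0.371,  2.198]), array([ 0.084 ,  0.0909, -0.0074]), array([0.45, 0.6 , 0.2 ]), array([0.025, 0.033, 0.033]))
False
(array([ 0.026,  0.073, -4.617]), array([-0.0851, -0.0445, -0.0144]), array([0.55, 0.38, 0.62]), array([0.028, 0.033, 0.031])) 8.7917 0.0093980812470505
```

View pics/s3.png

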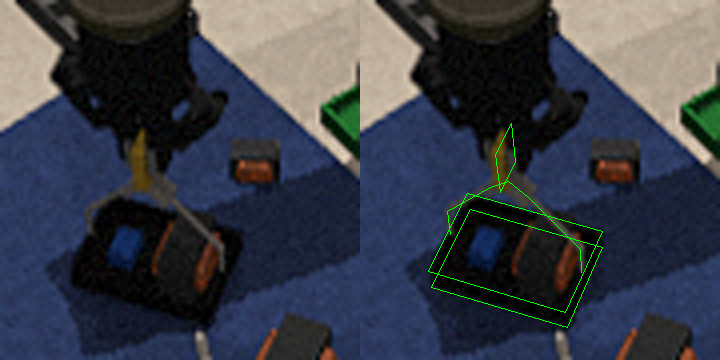

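Run:
```python
from cell import *
from h import *
move_l([.5278,-.2343,.325],rpy(30),speed=.08); sleep(.3); print(ft(),current_clock())
d=np.array([np.cos(np.radians(69.8)),np.sin(np.radians(69.8))])
seat=np.array([.6515,.0065]); P=seat-.095*d
move_l([P[0],P[1],.325],rpy(69.8),speed=.08); sleep(.5); print(ft(20),current_clock(),current_opening(),current_tcp_pos())
s=get_image("scene");t=get_image("top")
Ls=panpts([P[0],P[1],.325-.128],69.8)+armpts([seat[0],seat[1],.264],69.8)
overlay(s,Ls,(235,130,335,240),4,"pics/s4.png");overlay(t,Ls,(270,90,360,190),4,"pics/t4.png")
import pickle;pickle.dump((s,t),open("p4.pkl","wb"))
for k in ["pan_hook","pan_tab","pan","seat"]:
    for c in (s,t): print(k,[(x["point"],round(x["confidence"],2)) for x in spot_point(c,k)])
```

```text
(array([ 0.035, -0.204, -4.454]), array([-0.0791, -0.0433, -0.0091]), array([0.53, 0.42, 0.4 ]), array([0.031, 0.034, 0.023])) 11.7417
(array([ 0.079, -0.013, -4.698]), array([-0.019 , -0.0783,  0.0122]), array([0.58, 0.45, 0.44]), array([0.028, 0.029, 0.027])) 14.9333 0.008990787511498935 [ 0.61869865 -0.08264703  0.32498841]
pan_hook [([0.6136, -0.0789, 0.3097], 0.78), ([0.2879, -0.2119, 0.1062], 0.7), ([0.3665, -0.0358, 0.1133], 0.56)]
pan_hook [([0.3645, -0.0384, 0.1086], 0.85), ([0.2908, -0.2146, 0.1188], 0.79)]
pan_tab [([0.6209, -0.083, 0.3458], 0.87), ([0.3655, -0.0374, 0.1486], 0.81), ([0.2891, -0.2115, 0.146], 0.71)]
pan_tab [([0.2857, -0.2139, 0.1422], 0.98), ([0.3694, -0.0383, 0.1485], 0.73), ([0.5789, -0.4819, 0.0028], 0.65)]
pan [([0.6171, -0.0846, 0.201], 0.97), ([0.3678, -0.0363, -0.0035], 0.8), ([0.2914, -0.2116, 0.0009], 0.74)]
pan [([0.2852, -0.2099, -0.0023], 0.91), ([0.3662, -0.0387, 0.001], 0.62)]
seat [([0.6527, 0.0028, 0.2638], 0.46)]
seat [([0.6529, 0.0055, 0.2677], 0.7)]
```

View pics/s4.png

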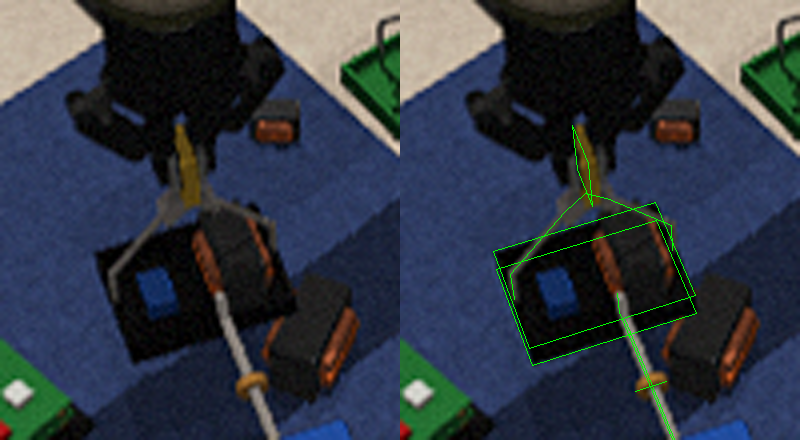

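View pics/t4.png

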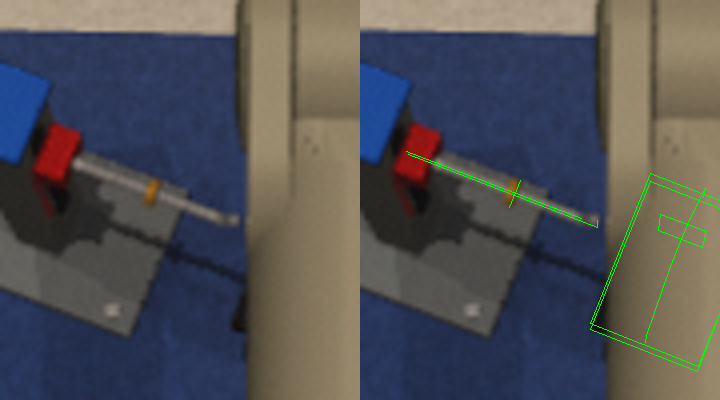

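Both overlays match the held pan and the arm to about 1–2 px, with the pan's hook in line with the arm's tip. Next I thread it and lean the pan to its natural lean above the seat.

```bash
cat >> h.py <<'E'
YAW=69.8
D=np.array([np.cos(np.radians(YAW)),np.sin(np.radians(YAW)),0]); N=np.array([-D[1],D[0],0])
def pose(H,lean):
    u=Ro.from_rotvec(np.radians(lean)*D).apply([0,0,1])
    return list(np.array(H)+.016*u), rpy(YAW,lean)
def show(lean=0):
    """force along D,N,z ; moment about D corrected for gripper weight"""
    F,M,a,b=ft(20); Mc=M@D+1.055*np.sin(np.radians(lean))
    return "F_D %.2f F_N %.2f F_z %.2f M_D %.3f M_N %.3f"%(F@D,F@N,F[2],Mc,M@N)
E
python3 - <<'E'
from cell import *
from h import *
S=np.array([.652,.006,.264])
move_l(*pose(S-.095*D+[0,0,.034],0),speed=.08)
print(move_l(*pose(S+[0,0,.034],0),speed=.045,stop_force=6),current_tcp_pos())
sleep(.3);print(show(),current_clock())
s=get_image("scene");t=get_image("top")
Ls=panpts(S+[0,0,.034-.112],69.8)+armpts(S,69.8)
overlay(s,Ls,(235,150,335,260),4,"pics/s5.png");overlay(t,Ls,(270,90,360,190),4,"pics/t5.png")
E
```

```text
False [0.65198023 0.00569103 0.31404639]
F_D 0.14 F_N 0.03 F_z -4.79 M_D -0.079 M_N -0.002 18.6167
```

View pics/s5.png

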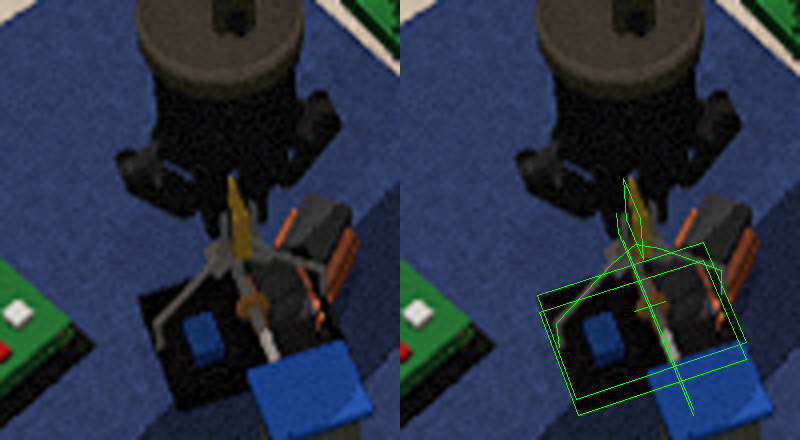

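View pics/t5.png

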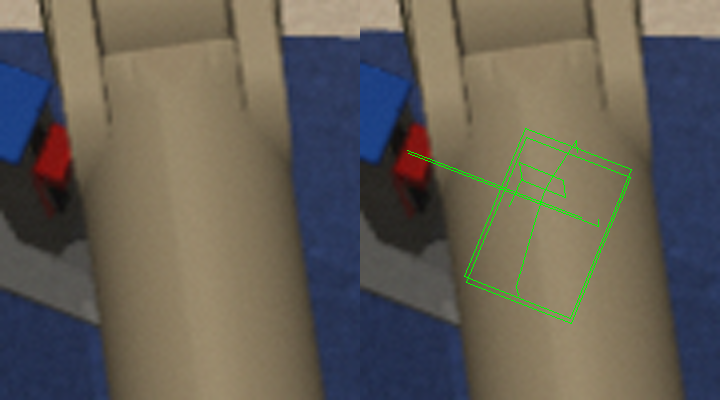

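The scene crop shows the arm running through the bail under the hook at crop (235,250), with the brass collar clear at (252,304). Now I lean and lower.

Run:
```python
from cell import *
from h import *
S=np.array([.652,.006,.264])
L=-11.5
move_l(*pose(S+[0,0,.034],L),speed=.03); sleep(.3); print("air",show(L),current_clock())
move_l(*pose(S+[0,0,.006],L),speed=.05)
for z in (-.003,-.012,-.022):
    move_l(*pose(S+[0,0,z],L),speed=.03); sleep(.25); print(z,show(L),current_clock())
```

```text
air F_D 0.21 F_N 0.02 F_z -4.69 M_D 0.226 M_N -0.009 19.7
-0.003 F_D -0.79 F_N 3.18 F_z -4.22 M_D 0.898 M_N 0.188 21.4417
-0.012 F_D -1.32 F_N 4.52 F_z -3.10 M_D 1.258 M_N 0.312 22.475
-0.022 F_D -1.52 F_N 5.11 F_z -2.26 M_D 1.358 M_N 0.370 23.5417
```

Run:
```python
from cell import *
from h import *
S=np.array([.652,.006,.264]); L=-11.5
for n in (.002,.004):
    move_l(*pose(S+n*N+[0,0,-.022],L),speed=.02); sleep(.25); print(n,show(L),current_clock())
s=get_image("scene");overlay(s,armpts(S-[0,0,.022],69.8),(235,150,335,260),4,"pics/s6.png")
```

```text
0.002 F_D 0.49 F_N 0.37 F_z -2.31 M_D 0.203 M_N -0.114 24.375
0.004 F_D 0.57 F_N -5.20 F_z -2.14 M_D -1.145 M_N -0.129 25.2083
```

View pics/s6.png

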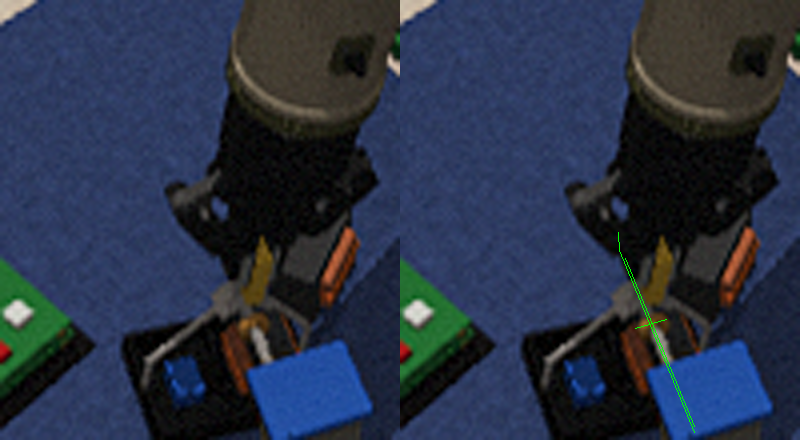

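```bash
cat >> h.py <<'E'
def hookm(lean,n=50):
    F,M,a,b=ft(n); F=F-np.array([0,0,-.12]); Mc=M@D+1.055*np.sin(np.radians(lean))
    th=np.radians(-lean)
    m=Mc-.24*np.cos(th)*(F@N)+.24*np.sin(th)*F[2]
    return "F_D %.2f F_N %.2f F_z %.2f M_D %.3f M_N %.3f | hook moment %.3f -> dlean %.1f deg"%(F@D,F@N,F[2],Mc,M@N,m,np.degrees(m/.41))
E
python3 - <<'E'
from cell import *
from h import *
S=np.array([.652,.006,.264]); L=-11.5
S=S+.00215*N
move_l(*pose(S+[0,0,-.022],L),speed=.02)
move_l(*pose(S+[0,0,-.037],L),speed=.03); sleep(.3); print(hookm(L),current_clock())
s=get_image("scene");t=get_image("top");overlay(s,armpts(S-[0,0,.037],69.8),(235,150,335,260),4,"pics/s7.png")
E
```

```text
F_D -0.29 F_N -0.23 F_z -0.43 M_D -0.034 M_N 0.055 | hook moment -0.001 -> dlean -0.2 deg 27.2917
```

View pics/s7.png

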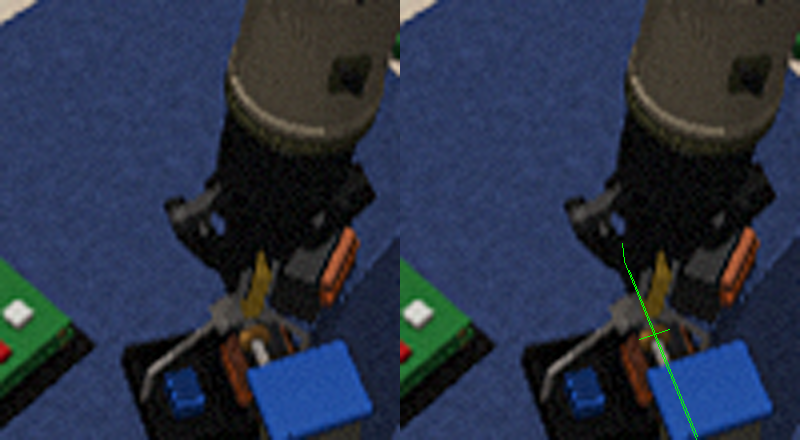

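Run:
```python
from cell import *
from h import *
S=np.array([.652,.006,.264]); L=-11.5
S=S+.0021*N
move_l(*pose(S+[0,0,-.0405],L),speed=.02); sleep(.3); print(hookm(L,100),current_clock(),current_opening())
```

```text
F_D 0.63 F_N -2.62 F_z -0.36 M_D -0.617 M_N -0.182 | hook moment -0.019 -> dlean -2.7 deg 29.6833 0.009037554352240093
```

Run:
```python
from cell import *
from h import *
S=np.array([.652,.006,.264]); L=-11.5
for n in (.0012,.0009):
    move_l(*pose(S+n*N+[0,0,-.0405],L),speed=.01); sleep(.3); print(n,hookm(L,40),current_clock())
```

```text
0.0012 F_D 0.21 F_N 3.58 F_z -0.40 M_D 0.869 M_N -0.065 | hook moment 0.007 -> dlean 1.0 deg 30.9
0.0009 F_D 0.00 F_N 5.62 F_z -0.29 M_D 1.359 M_N -0.000 | hook moment 0.022 -> dlean 3.1 deg 32.1167
```

Run:
```python
from cell import *
from h import *
S=np.array([.652,.006,.264]); L=-11.5
n=.0017
move_l(*pose(S+n*N+[0,0,-.0435],L),speed=.01); sleep(.3); print(n,hookm(L,60),current_clock())
for k in range(2):
    F,_,_,_=ft(20); dn=float(F@N)/6500; n+=dn
    move_l(*pose(S+n*N+[0,0,-.0435],L),speed=.01); sleep(.3); print(n,hookm(L,50),current_clock())
s=get_image("scene");overlay(s,armpts(S-[0,0,.0435],69.8),(235,150,335,260),4,"pics/s8.png")
```

```text
0.0017 F_D 0.56 F_N 2.29 F_z 0.01 M_D 0.567 M_N -0.155 | hook moment 0.029 -> dlean 4.1 deg 33.875
0.0019973340744332286 F_D 1.30 F_N -1.07 F_z 0.02 M_D -0.239 M_N -0.309 | hook moment 0.014 -> dlean 1.9 deg 35.5917
0.0017480549774907589 F_D 1.30 F_N -0.42 F_z -0.06 M_D -0.082 M_N -0.281 | hook moment 0.015 -> dlean 2.1 deg 37.3083
```

View pics/s8.png

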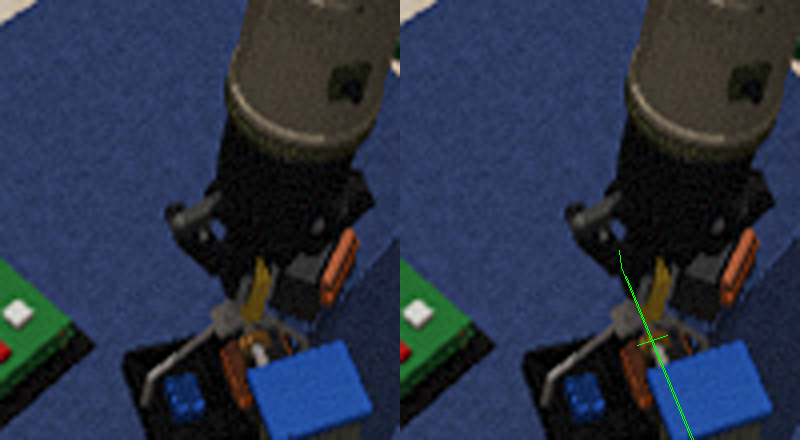

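Run:
```python
from cell import *
from h import *
S=np.array([.652,.006,.264]); L=-11.5; n=.00170
move_l(*pose(S+n*N+.0002*D+[0,0,-.0433],L),speed=.01); sleep(.3); print(n,hookm(L,60),current_clock())
```

```text
0.0017 F_D -0.61 F_N 0.87 F_z -0.03 M_D 0.220 M_N 0.109 | hook moment 0.013 -> dlean 1.8 deg 38.9083
```

Run:
```python
from cell import *
from h import *
import pickle
t0=current_clock(); open_gripper(); print(t0,current_clock(),current_opening())
fr=[get_image("scene") for i in range(8)]
print(hookm(-11.5,10))
rows=[cv2.resize(f["img"][170:260,240:330,::-1],None,fx=2.2,fy=2.2,interpolation=cv2.INTER_CUBIC) for f in fr]
cv2.imwrite("pics/rel.png",np.vstack([np.hstack(rows[:4]),np.hstack(rows[4:])]))
```

```text
38.9083 39.6333 0.08556176207268008
F_D -0.03 F_N 0.04 F_z 0.05 M_D -0.010 M_N 0.006 | hook moment -0.016 -> dlean -2.3 deg
```

View pics/rel.png

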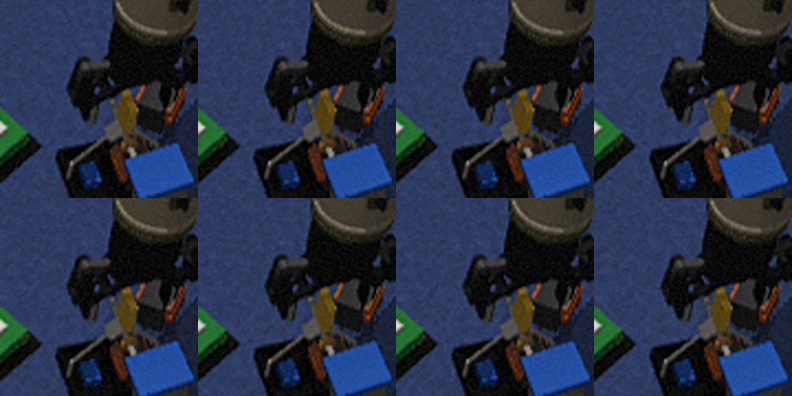

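The eight frames after release show the pan still, hanging by its hook. I'm backing off along the tool axis.

Run:
```python
from cell import *
from h import *
p=np.array(current_tcp_pos()); u=Ro.from_rotvec(np.radians(-11.5)*D).apply([0,0,1])
print(move_l(list(p+.11*u),None,speed=.05,stop_force=6))
q=np.array(current_tcp_pos()); print(q)
move_l(list(q+[-.12,-.12,.03]),None,speed=.1); sleep(1.5)
s=get_image("scene");t=get_image("top")
for k in ["pan_hook","seat","transformer","relay","pan"]:
    for c in (s,t): print(k,[(x["point"],round(x["confidence"],2)) for x in spot_point(c,k)][:3])
sleep(.4); s2=get_image("scene")
d=np.abs(s2["img"].astype(int)-s["img"])[170:260,240:330]; print(d.mean(),current_clock(),current_force())
a=[cv2.resize(c["img"][y:y+100,x:x+90,::-1],None,fx=4,fy=4,interpolation=cv2.INTER_CUBIC) for c,x,y in ((s2,240,165),(t,270,100))]
cv2.imwrite("pics/end.png",np.hstack(a)); cv2.imwrite("pics/end_s.png",s2["img"][:,:,::-1])
```

```text
False
[0.62685753 0.01537374 0.3439217 ]
pan_hook [([0.6504, 0.0131, 0.2206], 0.93), ([0.2882, -0.2131, 0.1076], 0.92), ([0.3636, -0.0345, 0.1147], 0.82)]
pan_hook [([0.648, 0.0063, 0.2177], 0.74), ([0.3646, -0.0375, 0.1126], 0.67), ([0.2902, -0.2157, 0.1136], 0.6)]
seat [([0.6511, 0.0045, 0.2174], 0.62), ([0.5628, 0.3405, -0.0036], 0.38)]
seat [([0.6532, 0.0044, 0.2221], 0.72)]
transformer [([0.5176, -0.084, -0.0025], 0.88), ([0.4037, -0.2624, 0.0009], 0.67)]
transformer [([0.651, 0.0075, 0.1113], 0.65), ([0.4037, -0.266, 0.0013], 0.47)]
relay [([0.4092, 0.3618, 0.0038], 0.55), ([0.696, -0.0064, 0.1215], 0.54)]
relay [([0.6948, -0.0064, 0.1224], 0.48), ([0.6898, 0.3675, -0.0041], 0.38)]
pan [([0.3652, -0.0415, -0.0023], 0.73), ([0.6714, -0.0016, 0.1099], 0.69), ([0.2911, -0.2118, 0.0032], 0.57)]
pan [([0.6742, 0.0026, 0.108], 0.77), ([0.2873, -0.2115, 0.0012], 0.77), ([0.6967, -0.0088, 0.122], 0.67)]
3.328230452674897 46.975 [0.49959739 0.07006124 0.26647769]
```

View pics/end.png

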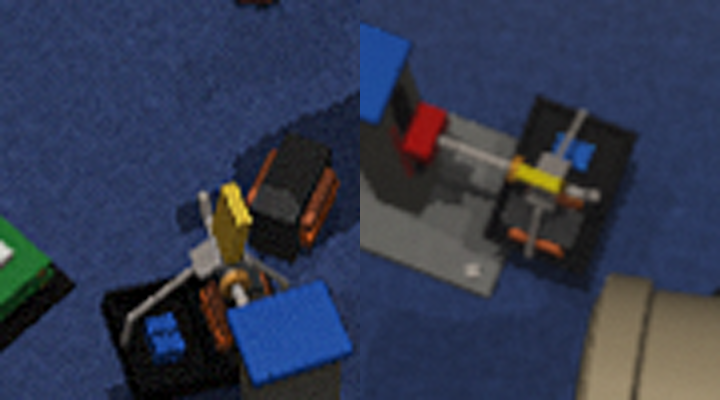

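View pics/end_s.png

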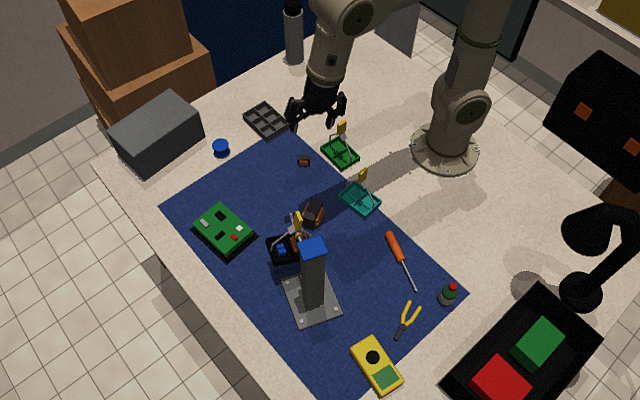

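The pan hangs between the upturned tip (top crop (597,195)) and the collar (513,170) with both parts in it. The bench items are where they were and the robot is clear.

```bash
python3 -c "
from cell import *
finish_job();print(current_clock())"
```

```text
the job is handed in; nothing more can be done
the job is handed in; nothing more can be done
```

The black pan now hangs by its hook on the seat of the weighing arm, and I handed the job in at about 47 s. No verdict was reported.

- **Pick-up and threading:** I gripped the pan by its yellow tab and lifted it (it weighs about 4.6 N). I then threaded the bail over the arm's tip and leaned the pan 11.5° to its natural hang.
- **Letting down:** I lowered it until the vertical force left on the gripper was about 0. Side forces were under 1 N and the moment about the hook about 0.01 N m. Then I opened the fingers.
- **Last checks:**
  - Eight frames right after release showed the pan still.
  - The trained networks placed hook and seat within about 10 mm of each other in both cameras, with the seat sunk about 44 mm.
  - The relay is clearly visible in the pan and so is the transformer, and the other bench items look unmoved. The gripper is clear.
- **Rough spots:**
  - The hook first met the arm about 2 mm off to the side, and I re-centred it by force, seeing up to about 5.6 N sideways on the way.
  - In the last scene picture the network missed the hanging transformer, which is partly hidden there; the top picture shows it.
  - The hook positions from the two cameras differ by about 7 mm.

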